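Slide the top foot plate into the checking nest

TASK

Slide the top steel foot plate sideways off its stack onto the raised landing of the checking nest, without lifting it and without shifting the three plates below. Push it on until it meets the end fence and press it home there, then push it along that fence until it is pressed home against the back fence too, so that it lies flat and flush in the corner. Each time find the fence by feel and press with a steady push of about 15 N for half a second, never ramming it (25 N on a fence is too much), and leave everything else where it is.

Things in the scene. Friction and masses are not known exactly. Their poses are not given: they have to be found in the camera images.
- nest: checking nest fixed to the bench: grey base, nest x -80 to +110, y -144 to +166 mm, 10 mm high; origin on the bench top. On its -y part stands the landing, an aluminium block, flat top 38 mm above the bench, x -72 to +108, y -134 to +20 mm. The stack stands on its +y part, around x -8, y +95. The -x side of both and the +y side of the stack are clear. Nest +x points away from the robot within 0.3 rad
- end_fence: end fence: dark steel bar 138 (nest x) x 12 mm, 16 mm high, on the landing at its -y end, bolted through slots, rigid and fixed once set. This point (on the landing) is the middle of the bar's inner face, looking to nest +y, when set midway (nest y -105 mm); the bar itself is set anywhere up to 14 mm to either side in nest y, differently each time, which this pose does not show: seek it by feel (or sight)
- back_fence: back fence: dark steel bar 12 x 102 (nest y) mm, 16 mm high, on the landing at its +x edge, bolted through slots, rigid and fixed once set. This point (on the landing) is the middle of the bar's inner face, looking to nest -x, when set midway (nest x +84 mm); the bar itself is set anywhere up to 11 mm to either side in nest x, differently each time, which this pose does not show: seek it by feel (or sight)
- plate4: top plate of the stack: galvanised steel, 95 (x) x 100 (y) x 10 mm, 0.5 to 0.9 kg, origin at the centre of its underside, which starts 40 mm above the bench, 2 mm higher than the landing (so it drops 2 mm off the stack). Too wide to grasp: push it by its edges; it takes 2 to 8 N to slide. Axes within 0.15 rad of the nest's at the start, parallel to the fences when home
- plate3: the plate just below the top one, same size, loose, top face 40 mm above the bench; it may stick out by a few mm from under the top plate; must not be shifted
- plate2: the plate below that, same size, loose; must not be shifted
- plate1: the lowest plate, same size, loose, lying on the nest's base; must not be shifted
- post_cap: bystander: black square post cap 62 x 62 x 26 mm on the bench beyond the end fence; origin at the centre of its underside
- bracket: bystander: steel angle bracket 40 x 60 mm, 42 mm high, on the bench beyond the stack; origin under the centre of its foot
- bolt: bystander: steel bolt 45 mm high standing on its head of 22 mm diameter, beyond the back fence; origin at the underside
- spanner: bystander: spanner lying on the bench to the robot's right
- tape: bystander: roll of tape, 100 mm diameter, 45 mm high; origin at the centre of its underside
- mug: bystander: white mug, 80 mm diameter, 95 mm high; origin at the centre of its underside
- spray: bystander: green can, 56 mm diameter, 150 mm high; origin at the centre of its underside
Not all that is in view belongs to the job. What is shaped like the plate4 but orange or purple is not meant.

How it is judged:
On the way, in this order (a step that is already met when the one before it is completed fails the run):
1. the top plate is wholly off the stack and lies flat on the landing (y of plate4 in the frame of nest below -0.028 m and z of plate4 in the frame of nest between 0.0365 and 0.0395 m), for 0.1 s.
2. the plate is pressed against the end fence with more than 4 N for 0.2 s (contact force between plate4 and end_fence above 4 N), for 0.2 s.
3. the plate is pressed against the back fence with more than 4 N for 0.2 s (contact force between plate4 and back_fence above 4 N), for 0.2 s.
At the end, for the whole second after the job is handed in: The top plate lies flat and still on the landing, flush against both fence bars: no gap over 2.5 mm to either bar (measured at its middle), square to the fences within 0.025 rad; each of the three other plates within 4 mm of where it was (y of end_bar_c0 in the frame of plate4 between -0.0585 and -0.053 m and x of back_bar_c0 in the frame of plate4 between 0.051 and 0.056 m and angle between the x axis of plate4 and the x axis of nest, either way round below 0.025 rad and z of plate4 in the frame of nest between 0.0365 and 0.0395 m and angle between plate4's own z axis and vertical below 0.03 rad and linear speed of plate4 below 0.01 m/s and distance of each of plate1, plate2, plate3 from where it was at the start of the episode below 0.004 m); the robot touches nothing.
It fails at once if a lower plate is shifted by more than 4 mm (distance of any of plate1, plate2, plate3 from where it was at the start of the episode above 0.004 m).
It fails at once if the top plate is rammed against a fence with more than 25 N (contact force between plate4 and end_fence above 25 N or contact force between plate4 and back_fence above 25 N).
It fails at once if the top plate is lifted by more than 8 mm or tipped by more than 0.2 rad (z of plate4 in the frame of nest above 0.048 m or angle between plate4's own z axis and vertical above 0.2 rad).
It fails at once if a bystander is moved by more than 10 mm (distance of any of post_cap, bracket, bolt, spanner, tape, mug, spray from where it was at the start of the episode above 0.01 m).
It also fails if it takes over 72 s, if anything falls off the work surface, if the arm or the gripper's body presses on something with over 40 N, if the wrist force passes 120 N, or if a joint passes its speed limit or range.

ROBOT

A 6-joint arm with a two-finger parallel gripper is mounted at the origin on the work surface. World frame = base frame: x ahead of the robot, y to its left, z up, the work surface at z = 0. Lengths are in m, angles in rad, forces in N, time in s.
With the tool pointing down it reaches from about 0.25 to 0.775 m from the base axis. Payload 4 kg.
Tool frame: the origin (TCP) lies at the very end of the fingers, on their centre line; the grasp point (between the pads) lies 19 mm behind it (robot.hold_point_z is the distance from the TCP to the grasp point, in m); z points along the fingers, y is the line along which they close (so a half turn about z gives the same grasp; the last joint's range is limited). The gripper opens to 94 mm and grips with 3 to 60 N. Pads are 16 mm wide; open, the fingers measure 119 mm over their backs; the gripper's body (75 mm by 177 mm) begins 78 mm behind the grasp point.
Start: joints at [1.177, 0.087, 1.371, -0, 1.684, -0.103], TCP at [0.158, 0.527, 0.206] pointing down, gripper open.
Joint ranges: [-3.1, 3.1], [-0.76, 2.03], [0.27, 2.55], [-1.08, 4.22], [0.17, 2.65], [-2.57, 2.57]. Speed limits (rad/s): [2.79, 2.79, 3.14, 3.14, 3.14, 3.14].

INTERFACE

Orientations are given as [roll, pitch, yaw] about the fixed x, y, z axes, in that order (R = Rz(yaw) Ry(pitch) Rx(roll)).
In Python, from bench import robot gives the robot as it stands.
- The arm moves only by the tool carry_out, never from a script. Its argument "steps" is a list of rows, each a list of 3 entries, a list of its own where there are three numbers: the shift along the tool's x, y, z in m, then the turn about the tool's z in units of 10 degrees (1.0 is 10 degrees), then the closure, from -1 (fully open) to 1 (shut). In form: [[[tx, ty, tz], roll, jaw], ...]. A call has 1 to 10 rows; each row is the pose to reach, as a shift and turn from the pose commanded when the call began, along the tool's axes at that moment; what a row does not reach only later rows make up. A row lasts 1/8 s, in which the tool goes at most 62.5 mm and 10.7 degrees, less where a joint would pass 70% of its speed; a pose out of reach is approached as far as the arm can. A call with a gripper value outside its range is refused whole. The fingers move at their own pace and stop on an object; the grip force is fixed at half the most. Time passes only in rows, so rows that repeat a pose let the fingers close. It gives the time, the measured TCP pose, the force, the opening and the grip force at its end, in the units of the state.
- robot.get_obs(): the state, without advancing time (a new reading comes with each control period).
- robot.snapshot(name): name is "side" or "top" or "wrist"; returns a dict with "image" (400x640x3 uint8, red, green, blue), "z_map" (400x640 float32, m along the optical axis (not along the pixel's ray), 0 where there is no reading), "mtx" (3x3 intrinsics, pixels), "R" (3x3) and "t" (3): a world point X has camera coordinates R X + t. Camera axes: x right, y down, z forward; pixel columns grow to the right and rows downward; lengths in m; the calibration is good to about 2 mm. The wrist camera is an equidistant fisheye: a pixel r from the principal point sees the ray r / f radians off the axis. A picture is of the moment at which its call begins.
- robot.close_job(): hands the job in; it is judged then, once.
The state is a dict: "time": time; "joint_positions": joint angles; "qvel": joint speeds; "joint_torque": joint torques, N m; "tool_pos": TCP position; "ee_rot": TCP orientation; "wrist_force": force on the tool from outside, world axes, zero at the start; "wrist_torque": the same for the moment, N m; "width": finger opening in m; "finger_force": force on a finger pad.
Only numpy, scipy, OpenCV 4.12 (cv2) and the standard library are available. Lean on these libraries where they do the work, as an engineer would, in place of code of your own. Each camera call takes 0.05 s, during which the arm holds its last target. There are 200 camera calls.

## Working session

There is one attempt and no reset: what is moved stays moved. The work goes in short steps, Python scripts to look and compute and a tool call to move; the robot and the scene stay as the last step left them, time stands still between calls to the robot, and variables do not carry over. Pictures are saved under pics/ and viewed, at most 10 in all, crops included, and the job is handed in when it is done.

Besides the shell and the picture viewer there is one more tool, called after "Request:" as name(argument=value, ...), one argument or row to a line, values as JSON. carry_out: Moves the arm, as the interface text tells. Its arguments: {"type":"object","properties":{"steps":{"type":"array","items":{"type":"array"}}},"required":["steps"]}

```bash
mkdir -p pics; ls
python3 - <<'E'
from bench import robot
import cv2,numpy as np
o=robot.get_obs(); print({k:np.round(v,4) for k,v in o.items()})
for n in("top","side"):
    s=robot.snapshot(n); cv2.imwrite(f"pics/{n}0.png",s["image"][:,:,::-1]); np.savez(f"{n}0.npz",**s)
    print(n,s["mtx"].round(1).tolist(),s["R"].round(3).tolist(),s["t"].round(3))
E
```

```text
pics
{'time': np.float64(0.0), 'joint_positions': array([ 1.1769,  0.088 ,  1.3722, -0.    ,  1.6836, -0.1031]), 'qvel': array([ 0.0014,  0.0012, -0.0002,  0.001 ,  0.0001, -0.0015]), 'joint_torque': array([-7.00000e-04, -3.40187e+01, -3.02426e+01,  7.18000e-02,
        3.31000e-02, -2.00000e-04]), 'tool_pos': array([0.1575, 0.5264, 0.2043]), 'ee_rot': array([-3.1394e+00, -2.0000e-04,  2.8508e+00]), 'wrist_force': array([-0.8657,  0.4923,  1.197 ]), 'wrist_torque': array([ 0.0114, -0.0062, -0.038 ]), 'finger_force': np.float64(0.0), 'width': np.float64(0.094)}
top [[384.9, 0.0, 320.1], [0.0, 384.9, 198.7], [0.0, 0.0, 1.0]] [[-0.005, -1.0, -0.003], [-0.995, 0.006, -0.097], [0.097, 0.003, -0.995]] [-0.023  0.528  1.01 ]
side [[448.0, 0.0, 316.8], [0.0, 448.0, 206.5], [0.0, 0.0, 1.0]] [[-0.879, -0.476, 0.006], [-0.371, 0.678, -0.634], [0.298, -0.56, -0.773]] [0.44  0.253 0.975]
```

View pics/top0.png

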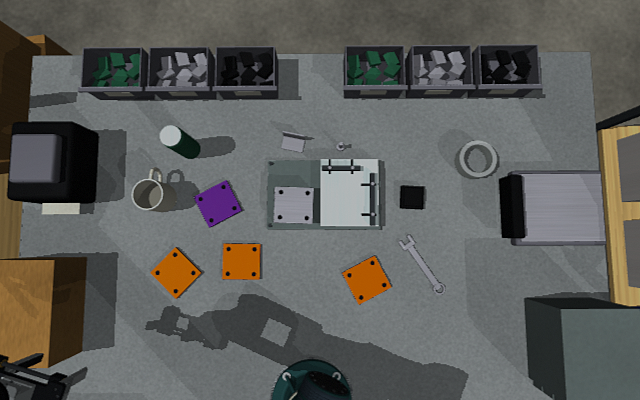

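View pics/side0.png

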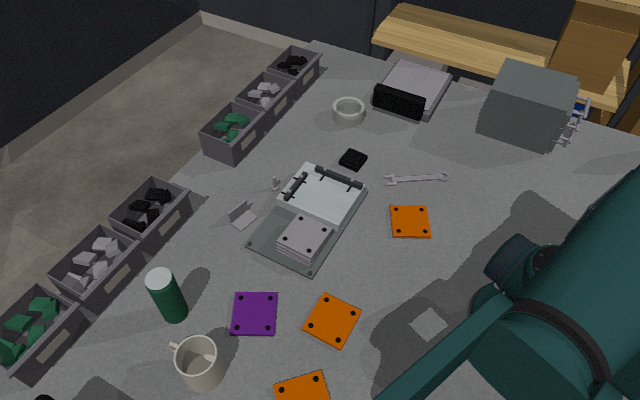

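The top view shows the stack at about (294,205), the landing at about (350,193), the end fence at column ~373 and the back fence at row ~168. Next I enlarge that area.

Run:
```python
import cv2,numpy as np
s=np.load("top0.npz"); c=s["image"][150:240,258:392,::-1]
cv2.imwrite("pics/top_crop.png",cv2.resize(c,None,fx=5.9,fy=5.9,interpolation=cv2.INTER_CUBIC))
s=np.load("side0.npz"); c=s["image"][150:285,235:375,::-1]
cv2.imwrite("pics/side_crop.png",cv2.resize(c,None,fx=4.4,fy=4.4,interpolation=cv2.INTER_CUBIC))
```

```text
(no output)
```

View pics/top_crop.png

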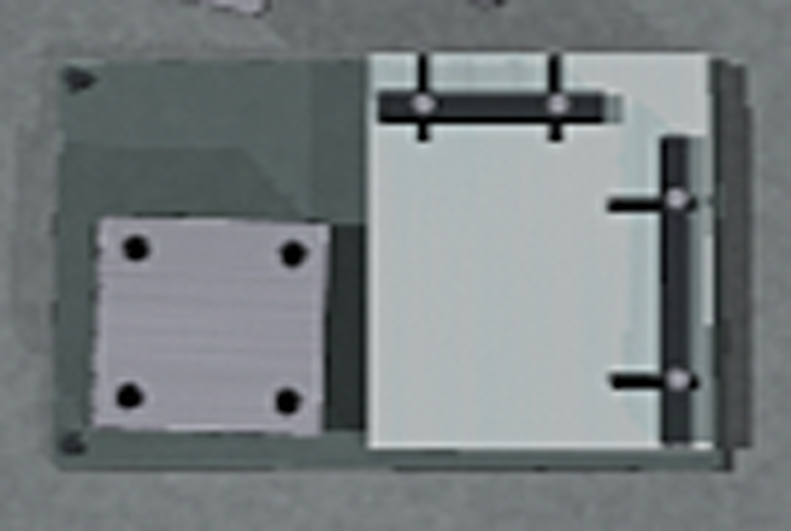

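View pics/side_crop.png

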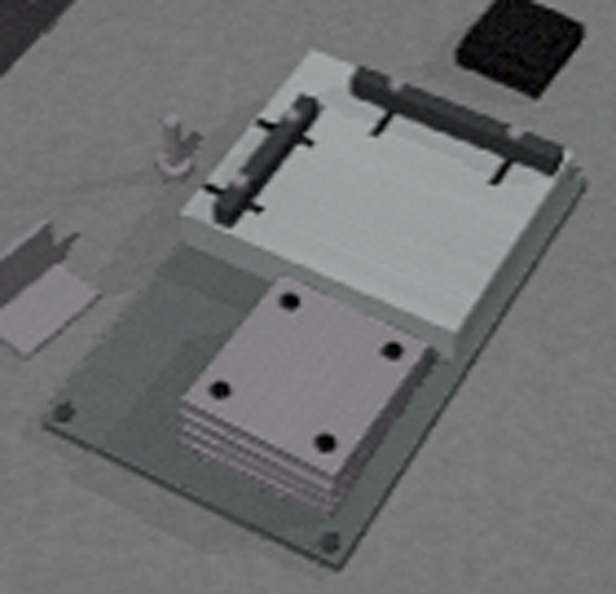

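The top crop shows the plate's corners at (98,216), (330,224), (322,436) and (92,427). The landing spans (368,53) to (712,448), the end bar's inner edge is at column 661 (rows 135-445), and the back bar's inner edge is at row 122 (cols 378-605). The side crop shows the lower plates nearly flush under the top one.

```bash
cat > h.py <<'E'
import numpy as np
def ray(s,u,v,z):
    K,R,t=s["mtx"],s["R"],s["t"]; C=-R.T@t
    d=R.T@np.linalg.solve(K,[u,v,1.]); return C+d*(z-C[2])/d[2]
N=None
E
python3 - <<'E'
import numpy as np; from h import *
s=np.load("top0.npz")
P=lambda x,y,z: ray(s,258+(x+.5)/5.9-.5,150+(y+.5)/5.9-.5,z)
print("cam",-s["R"].T@s["t"])
pl=np.array([P(98,216,.05),P(330,224,.05),P(322,436,.05),P(92,427,.05)])
la=np.array([P(368,53,.038),P(712,53,.038),P(712,448,.038),P(368,448,.038)])
ef=np.array([P(661,135,.054),P(661,445,.054)])
bf=np.array([P(378,122,.054),P(605,122,.054)])
for n,a in dict(plate=pl,land=la,end=ef,back=bf).items():
    print(n,a[:,:2].round(4).tolist(),"edges",np.linalg.norm(np.diff(a,axis=0),axis=1).round(4))
d=la[0]-la[3]; d2=la[1]-la[2]; e=la[0]-la[1]; f=la[3]-la[2]
print("nest yaw",np.arctan2((d+d2)[1],(d+d2)[0]),np.arctan2(-(e+f)[0],(e+f)[1]))
yaw=np.arctan2((d+d2)[1]-(e+f)[0],(d+d2)[0]+(e+f)[1]); R=np.array([[np.cos(yaw),-np.sin(yaw)],[np.sin(yaw),np.cos(yaw)]])
o=la[:,:2].mean(0)-R@[.018,-.057]; print("yaw",yaw,"origin",o)
for n,a in dict(plate=pl,land=la,end=ef,back=bf).items(): print(n,((a[:,:2]-o)@R).round(4).tolist())
c=pl[:,:2].mean(0); print("plate c world",c,"nest",(c-o)@R)
for a,b in ((0,3),(1,2)): v=pl[a]-pl[b]; print("plate yaw",np.arctan2(v[1],v[0]))
for a,b in ((0,1),(3,2)): v=pl[a]-pl[b]; print("plate yaw",np.arctan2(-v[0],v[1]))
E
```

```text
cam [ 0.42693469 -0.02917234  1.05600695]
plate [[0.5591, 0.0945], [0.5549, -0.0091], [0.4604, -0.0052], [0.4649, 0.0966]] edges [0.1037 0.0945 0.1019]
land [[0.6347, -0.0265], [0.6337, -0.1829], [0.4545, -0.1793], [0.4553, -0.0255]] edges [0.1564 0.1793 0.1538]
end [[0.5935, -0.157], [0.4555, -0.1545]] edges [0.138]
back [[0.6001, -0.0308], [0.5995, -0.1321]] edges [0.1013]
nest yaw -0.012802831449806474 -0.005871466447609912
yaw -0.009587925768799573 origin [ 0.5271017  -0.04636716]
plate [[0.0306, 0.1412], [0.0274, 0.0375], [-0.0671, 0.0405], [-0.0635, 0.1424]]
land [[0.1074, 0.0209], [0.1079, -0.1355], [-0.0714, -0.1336], [-0.072, 0.0202]]
end [[0.0674, -0.11], [-0.0706, -0.1088]]
back [[0.0729, 0.0163], [0.0732, -0.0851]]
plate c world [0.50982436 0.04419278] nest [-0.01814482  0.09039012]
plate yaw -0.02208101259730854
plate yaw -0.04124608581359736
plate yaw -0.04063422746574337
plate yaw -0.04462410219650347
```

Request:
carry_out(
  steps=[
    [[-0.452, -0.28, 0], 7.4, -0.28],
    [[-0.452, -0.28, 0], 7.4, -0.28],
    [[-0.452, -0.28, 0], 7.4, -0.28],
    [[-0.452, -0.28, 0], 7.4, -0.28],
    [[-0.452, -0.28, 0], 7.4, -0.28],
    [[-0.452, -0.28, 0], 7.4, -0.28],
    [[-0.452, -0.28, 0], 7.4, -0.28],
    [[-0.452, -0.28, 0], 7.4, -0.28],
    [[-0.452, -0.28, 0], 7.4, -0.28],
    [[-0.452, -0.28, 0], 7.4, -0.28],
  ],
)

```text
time: 1.35
tool_pos: [0.5111, 0.1272, 0.2043]
ee_rot: [-3.139, 0.0, 1.555]
wrist_force: [-0.1, 1.0, -0.5]
width: 0.0599
finger_force: 0.0
```

Request:
carry_out(
  steps=[
    [[0, 0, 0.06], 0.0, -0.28],
    [[0, 0, 0.11], 0.0, -0.28],
    [[0, 0, 0.145], 0.0, -0.28],
    [[0, 0, 0.159], 0.0, -0.28],
    [[0, 0, 0.159], 0.0, -0.28],
    [[0, 0, 0.159], 0.0, -0.28],
  ],
)

```text
time: 2.1
tool_pos: [0.5118, 0.1297, 0.0486]
ee_rot: [3.138, -0.001, 1.56]
wrist_force: [0.6, -0.5, 0.4]
width: 0.06
finger_force: 0.0
```

Run:
```python
from bench import robot
import cv2
s=robot.snapshot("side"); cv2.imwrite("pics/s1.png",cv2.resize(s["image"][150:285,215:375,::-1],None,fx=4.4,fy=4.4,interpolation=cv2.INTER_CUBIC))
```

```text
(no output)
```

View pics/s1.png

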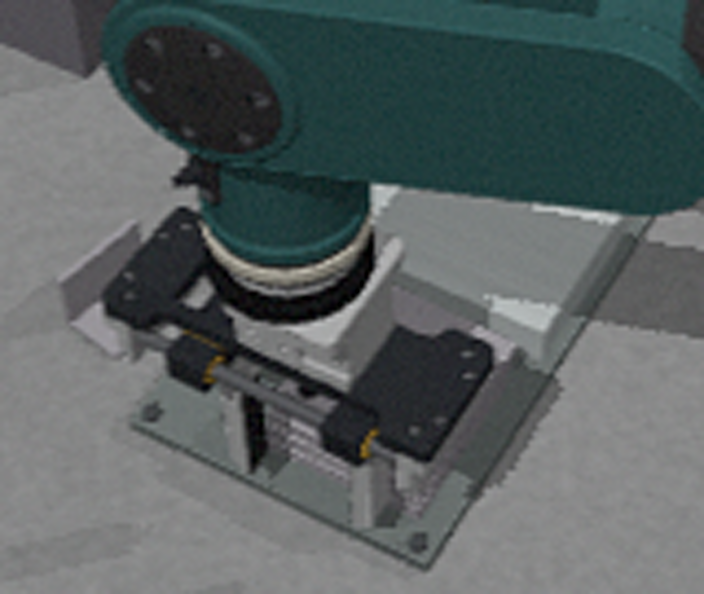

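The fingers, at about (250,440) and (375,490), stand clear behind the stack. Next I lower the last few mm and approach.

Request:
carry_out(
  steps=[
    [[0, 0, 0.003], 0.0, -0.28],
    [[-0.01, 0, 0.003], 0.0, -0.28],
    [[-0.015, 0, 0.003], 0.0, -0.28],
    [[-0.015, 0, 0.003], 0.0, -0.28],
    [[-0.015, 0, 0.003], 0.0, -0.28],
  ],
)

```text
time: 2.78
tool_pos: [0.5103, 0.114, 0.0435]
ee_rot: [3.142, -0.0, 1.559]
wrist_force: [0.3, -0.6, 0.1]
width: 0.0603
finger_force: 0.0
```

Request:
carry_out(
  steps=[
    [[-0.004, 0, 0], 0.0, -0.28],
    [[-0.008, 0, 0], 0.0, -0.28],
    [[-0.011, 0, 0], 0.0, -0.28],
    [[-0.014, 0, 0], 0.0, -0.28],
    [[-0.017, 0, 0], 0.0, -0.28],
    [[-0.02, 0, 0], 0.0, -0.28],
    [[-0.023, 0, 0], 0.0, -0.28],
    [[-0.026, 0, 0], 0.0, -0.28],
    [[-0.029, 0, 0], 0.0, -0.28],
    [[-0.032, 0, 0], 0.0, -0.28],
  ],
)

```text
time: 4.03
tool_pos: [0.5099, 0.0819, 0.0434]
ee_rot: [3.142, -0.0, 1.559]
wrist_force: [0.4, 3.3, -1.1]
width: 0.0602
finger_force: 1.5
```

Run:
```python
from bench import robot
import cv2,numpy as np
o=robot.get_obs(); print(o["tool_pos"],o["wrist_force"])
s=robot.snapshot("side"); cv2.imwrite("pics/s2.png",cv2.resize(s["image"][150:285,215:375,::-1],None,fx=4.4,fy=4.4,interpolation=cv2.INTER_CUBIC))
```

```text
[0.509915   0.08188588 0.0434483 ] [ 0.42861461  3.27139082 -1.14155364]
```

View pics/s2.png

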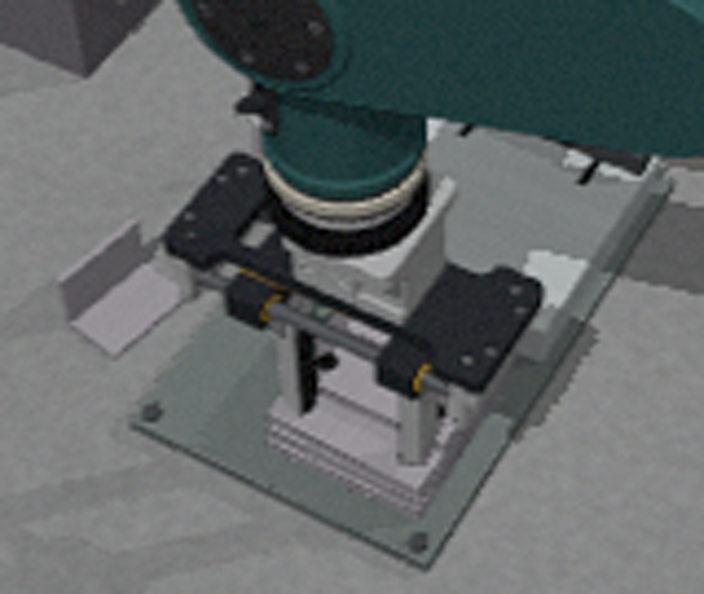

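The top plate slides alone; three plates remain at about (350,460), and the force is 3 N. I keep pushing.

Request:
carry_out(
  steps=[
    [[-0.005, 0, 0], 0.0, -0.28],
    [[-0.01, 0, 0], 0.0, -0.28],
    [[-0.015, 0, 0], 0.0, -0.28],
    [[-0.02, 0, 0], 0.0, -0.28],
    [[-0.025, 0, 0], 0.0, -0.28],
    [[-0.03, 0, 0], 0.0, -0.28],
    [[-0.035, 0, 0], 0.0, -0.28],
    [[-0.04, 0, 0], 0.0, -0.28],
    [[-0.045, 0, 0], 0.0, -0.28],
    [[-0.05, 0, 0], 0.0, -0.28],
  ],
)

```text
time: 5.32
tool_pos: [0.5098, 0.032, 0.044]
ee_rot: [3.14, -0.0, 1.559]
wrist_force: [-0.3, 4.2, 2.9]
width: 0.0596
finger_force: 2.5
```

Request:
carry_out(
  steps=[
    [[-0.005, 0, 0], 0.0, -0.28],
    [[-0.01, 0, 0], 0.0, -0.28],
    [[-0.015, 0, 0], 0.0, -0.28],
    [[-0.02, 0, 0], 0.0, -0.28],
    [[-0.025, 0, 0], 0.0, -0.28],
    [[-0.03, 0, 0], 0.0, -0.28],
    [[-0.035, 0, 0], 0.0, -0.28],
    [[-0.04, 0, 0], 0.0, -0.28],
    [[-0.045, 0, 0], 0.0, -0.28],
    [[-0.05, 0, 0], 0.0, -0.28],
  ],
)

```text
time: 6.58
tool_pos: [0.5084, -0.0184, 0.0431]
ee_rot: [-3.141, 0.0, 1.559]
wrist_force: [0.3, 3.9, -0.9]
width: 0.0601
finger_force: 1.7
```

Run:
```python
from bench import robot
import cv2,numpy as np
s=robot.snapshot("side"); cv2.imwrite("pics/s3.png",cv2.resize(s["image"][140:275,235:395,::-1],None,fx=4.4,fy=4.4,interpolation=cv2.INTER_CUBIC))
```

```text
(no output)
```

View pics/s3.png

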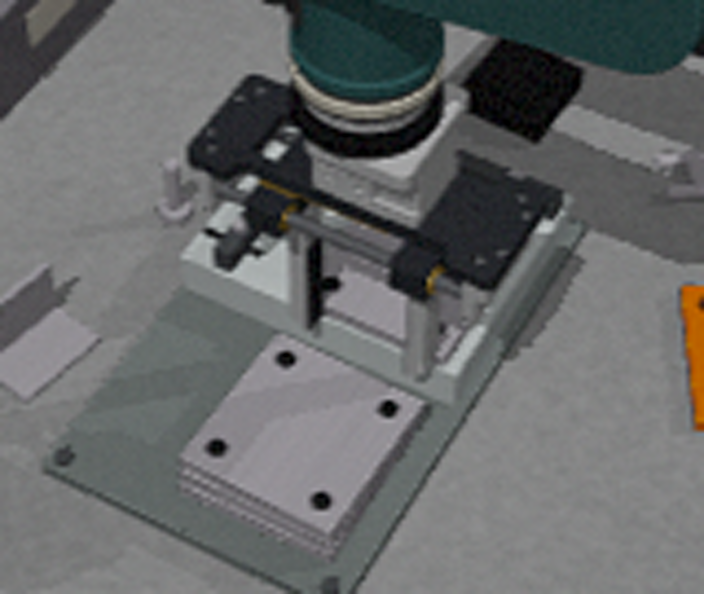

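The plate lies on the landing and the stack stands intact at about (300,440). I advance, then creep.

Request:
carry_out(
  steps=[
    [[-0.005, 0, 0], 0.0, -0.28],
    [[-0.01, 0, 0], 0.0, -0.28],
    [[-0.014, 0, 0], 0.0, -0.28],
    [[-0.017, 0, 0], 0.0, -0.28],
    [[-0.019, 0, 0], 0.0, -0.28],
    [[-0.02, 0, 0], 0.0, -0.28],
    [[-0.021, 0, 0], 0.0, -0.28],
  ],
)

```text
time: 7.5
tool_pos: [0.5084, -0.0389, 0.0434]
ee_rot: [-3.141, -0.0, 1.559]
wrist_force: [0.1, 1.6, -2.1]
width: 0.0601
finger_force: 1.2
```

Request:
carry_out(
  steps=[
    [[-0.0007, 0, 0], 0.0, -0.28],
    [[-0.0014, 0, 0], 0.0, -0.28],
    [[-0.002, 0, 0], 0.0, -0.28],
  ],
)

```text
time: 7.88
tool_pos: [0.5085, -0.0409, 0.0435]
ee_rot: [3.141, -0.0, 1.559]
wrist_force: [0.0, 2.8, -2.2]
width: 0.0599
finger_force: 1.2
```

Request:
carry_out(
  steps=[
    [[-0.0007, 0, 0], 0.0, -0.28],
    [[-0.0014, 0, 0], 0.0, -0.28],
    [[-0.002, 0, 0], 0.0, -0.28],
  ],
)

```text
time: 8.25
tool_pos: [0.5085, -0.0429, 0.0435]
ee_rot: [3.141, -0.0, 1.559]
wrist_force: [1.0, 2.7, -3.1]
width: 0.0601
finger_force: 1.2
```

Request:
carry_out(
  steps=[
    [[-0.0006, 0, 0], 0.0, -0.28],
    [[-0.0012, 0, 0], 0.0, -0.28],
    [[-0.0015, 0, 0], 0.0, -0.28],
  ],
)

```text
time: 8.62
tool_pos: [0.5085, -0.0444, 0.0435]
ee_rot: [3.141, -0.0, 1.559]
wrist_force: [0.7, 2.3, -1.5]
width: 0.0601
finger_force: 1.2
```

Request:
carry_out(
  steps=[
    [[-0.0005, 0, 0], 0.0, -0.28],
    [[-0.001, 0, 0], 0.0, -0.28],
  ],
)

```text
time: 8.88
tool_pos: [0.5085, -0.0454, 0.0435]
ee_rot: [3.141, -0.0, 1.559]
wrist_force: [0.4, 2.8, -1.8]
width: 0.0603
finger_force: 1.2
```

Request:
carry_out(
  steps=[
    [[-0.0005, 0, 0], 0.0, -0.28],
    [[-0.001, 0, 0], 0.0, -0.28],
  ],
)

```text
time: 9.12
tool_pos: [0.5084, -0.0464, 0.0435]
ee_rot: [3.142, -0.0, 1.559]
wrist_force: [0.4, 2.2, -1.9]
width: 0.0602
finger_force: 1.5
```

Request:
carry_out(
  steps=[
    [[-0.0005, 0, 0], 0.0, -0.28],
    [[-0.001, 0, 0], 0.0, -0.28],
  ],
)

```text
time: 9.38
tool_pos: [0.5084, -0.0465, 0.0435]
ee_rot: [-3.141, -0.002, 1.559]
wrist_force: [-0.6, 6.3, -0.6]
width: 0.0601
finger_force: 2.9
```

Request:
carry_out(
  steps=[
    [[-0.0005, 0, 0], 0.0, -0.28],
    [[-0.001, 0, 0], 0.0, -0.28],
  ],
)

```text
time: 9.62
tool_pos: [0.5083, -0.0466, 0.0435]
ee_rot: [-3.141, -0.004, 1.56]
wrist_force: [-0.5, 8.4, -0.2]
width: 0.0599
finger_force: 4.0
```

Request:
carry_out(
  steps=[
    [[-0.0005, 0, 0], 0.0, -0.28],
    [[-0.001, 0, 0], 0.0, -0.28],
    [[-0.0015, 0, 0], 0.0, -0.28],
    [[-0.0015, 0, 0], 0.0, -0.28],
  ],
)

```text
time: 10.12
tool_pos: [0.5083, -0.0467, 0.0435]
ee_rot: [-3.141, -0.006, 1.56]
wrist_force: [-0.8, 10.0, -0.6]
width: 0.0598
finger_force: 5.2
```

Request:
carry_out(
  steps=[
    [[-0.0007, 0, 0], 0.0, -0.28],
    [[-0.0014, 0, 0], 0.0, -0.28],
    [[-0.002, 0, 0], 0.0, -0.28],
  ],
)

```text
time: 10.5
tool_pos: [0.5083, -0.0468, 0.0435]
ee_rot: [-3.141, -0.01, 1.56]
wrist_force: [0.6, 15.2, 0.6]
width: 0.0602
finger_force: 7.7
```

Request:
carry_out(
  steps=[
    [[-0.0005, 0, 0], 0.0, -0.28],
    [[-0.001, 0, 0], 0.0, -0.28],
    [[-0.001, 0, 0], 0.0, -0.28],
  ],
)

```text
time: 10.88
tool_pos: [0.5082, -0.0469, 0.0435]
ee_rot: [-3.141, -0.012, 1.56]
wrist_force: [-0.3, 17.1, 2.3]
width: 0.0599
finger_force: 8.4
```

Request:
carry_out(
  steps=[
    [[0, 0, 0], 0.0, -0.28],
    [[0, 0, 0], 0.0, -0.28],
    [[0, 0, 0], 0.0, -0.28],
    [[0, 0, 0], 0.0, -0.28],
  ],
)

```text
time: 11.38
tool_pos: [0.5082, -0.0469, 0.0435]
ee_rot: [-3.141, -0.012, 1.56]
wrist_force: [0.2, 16.5, 0.3]
width: 0.0598
finger_force: 8.4
```

Request:
carry_out(
  steps=[
    [[0.003, 0, 0], 0.0, -0.28],
    [[0.006, 0, 0], 0.0, -0.28],
    [[0.012, 0, 0], 0.0, -0.28],
    [[0.02, 0, 0], 0.0, -0.28],
    [[0.02, 0, -0.01], 0.0, -0.28],
    [[0.02, 0, -0.05], 0.0, -0.28],
    [[0.02, 0, -0.08], 0.0, -0.28],
    [[0.02, 0, -0.08], 0.0, -0.28],
  ],
)

```text
time: 12.38
tool_pos: [0.5109, -0.0337, 0.1272]
ee_rot: [3.134, 0.002, 1.559]
wrist_force: [0.4, 0.2, -0.1]
width: 0.0606
finger_force: 0.0
```

Run:
```python
from bench import robot
import cv2,numpy as np
s=robot.snapshot("side"); cv2.imwrite("pics/s4.png",cv2.resize(s["image"][140:275,235:395,::-1],None,fx=4.4,fy=4.4,interpolation=cv2.INTER_CUBIC))
print(robot.get_obs()["joint_positions"])
```

```text
[-1.76252418e-01  2.72020998e-02  1.59440968e+00 -3.74525817e-04
  1.51655520e+00 -1.64377217e-01]
```

View pics/s4.png

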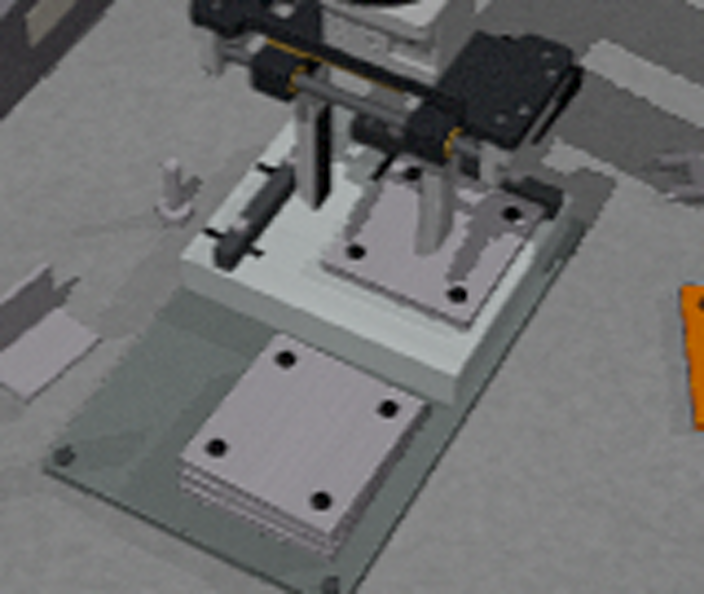

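The plate lies at about (430,250), against the end fence, and the stack is intact. Now I go round to the plate's -x side.

Request:
carry_out(
  steps=[
    [[-0.066, -0.073, 0], 9.0, -0.06],
    [[-0.066, -0.073, 0], 9.0, -0.06],
    [[-0.066, -0.073, 0], 9.0, -0.06],
    [[-0.066, -0.073, 0], 9.0, -0.06],
    [[-0.066, -0.073, 0], 9.0, -0.06],
    [[-0.066, -0.073, 0], 9.0, -0.06],
    [[-0.066, -0.073, 0], 9.0, -0.06],
    [[-0.066, -0.073, 0], 9.0, -0.06],
    [[-0.066, -0.073, 0], 9.0, -0.06],
    [[-0.066, -0.073, 0], 9.0, -0.06],
  ],
)

```text
time: 13.68
tool_pos: [0.4337, -0.0978, 0.1216]
ee_rot: [-3.141, 0.003, -0.011]
wrist_force: [-1.1, -0.4, 0.2]
width: 0.0498
finger_force: 0.0
```

Request:
carry_out(
  steps=[
    [[0, 0, 0.04], 0.0, -0.06],
    [[0, 0, 0.065], 0.0, -0.06],
    [[0, 0, 0.08], 0.0, -0.06],
    [[0, 0, 0.08], 0.0, -0.06],
    [[0, 0, 0.08], 0.0, -0.06],
  ],
)

```text
time: 14.3
tool_pos: [0.4356, -0.0983, 0.0444]
ee_rot: [3.141, -0.002, -0.011]
wrist_force: [1.0, -1.1, 0.1]
width: 0.0502
finger_force: 0.0
```

Run:
```python
from bench import robot
import cv2,numpy as np
s=robot.snapshot("side"); cv2.imwrite("pics/s5.png",cv2.resize(s["image"][140:275,245:405,::-1],None,fx=4.4,fy=4.4,interpolation=cv2.INTER_CUBIC))
```

```text
(no output)
```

View pics/s5.png

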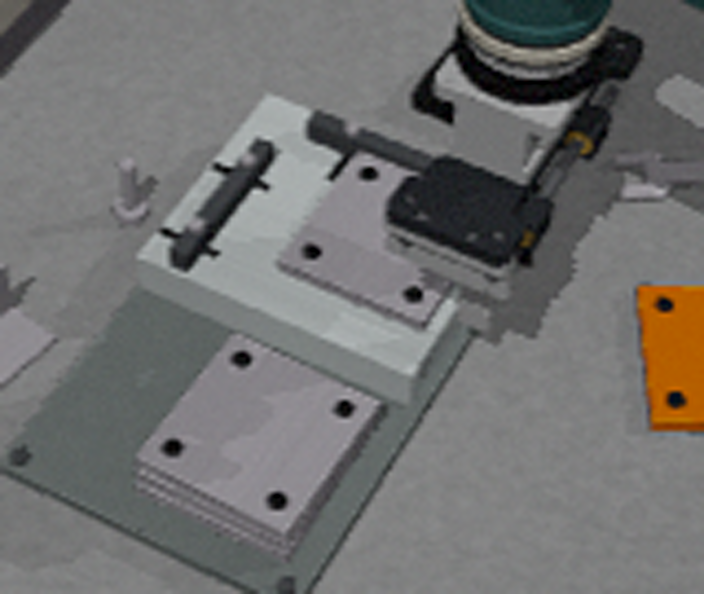

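The gripper stands clear on the plate's -x side; the plate is at about (370,240). I push toward the back fence.

Request:
carry_out(
  steps=[
    [[0.006, 0, 0], 0.0, -0.06],
    [[0.011, 0, 0], 0.0, -0.06],
    [[0.014, 0, 0], 0.0, -0.06],
    [[0.017, 0, 0], 0.0, -0.06],
    [[0.02, 0, 0], 0.0, -0.06],
    [[0.023, 0, 0], 0.0, -0.06],
    [[0.026, 0, 0], 0.0, -0.06],
    [[0.029, 0, 0], 0.0, -0.06],
    [[0.032, 0, 0], 0.0, -0.06],
    [[0.035, 0, 0], 0.0, -0.06],
  ],
)

```text
time: 15.6
tool_pos: [0.4675, -0.0982, 0.0432]
ee_rot: [-3.141, 0.006, -0.011]
wrist_force: [-6.8, 1.2, 4.6]
width: 0.0501
finger_force: 3.3
```

Request:
carry_out(
  steps=[
    [[0.003, 0, 0], 0.0, -0.06],
    [[0.006, 0, 0], 0.0, -0.06],
    [[0.009, 0, 0], 0.0, -0.06],
    [[0.011, 0, 0], 0.0, -0.06],
    [[0.012, 0, 0], 0.0, -0.06],
    [[0.013, 0, 0], 0.0, -0.06],
  ],
)

```text
time: 16.35
tool_pos: [0.4804, -0.0983, 0.0432]
ee_rot: [-3.141, 0.006, -0.012]
wrist_force: [-6.0, -0.4, 4.6]
width: 0.0495
finger_force: 3.3
```

Request:
carry_out(
  steps=[
    [[0.0007, 0, 0], 0.0, -0.06],
    [[0.0014, 0, 0], 0.0, -0.06],
    [[0.002, 0, 0], 0.0, -0.06],
  ],
)

```text
time: 16.73
tool_pos: [0.4824, -0.0983, 0.0433]
ee_rot: [-3.141, 0.006, -0.011]
wrist_force: [-6.2, 0.2, 4.6]
width: 0.0499
finger_force: 3.3
```

Request:
carry_out(
  steps=[
    [[0.0008, 0, 0], 0.0, -0.06],
    [[0.0016, 0, 0], 0.0, -0.06],
    [[0.0024, 0, 0], 0.0, -0.06],
    [[0.0032, 0, 0], 0.0, -0.06],
    [[0.004, 0, 0], 0.0, -0.06],
  ],
)

```text
time: 17.35
tool_pos: [0.4864, -0.0983, 0.0433]
ee_rot: [-3.141, 0.006, -0.011]
wrist_force: [-5.9, 1.3, 4.2]
width: 0.0501
finger_force: 3.3
```

Request:
carry_out(
  steps=[
    [[0.0008, 0, 0], 0.0, -0.06],
    [[0.0016, 0, 0], 0.0, -0.06],
    [[0.0024, 0, 0], 0.0, -0.06],
    [[0.003, 0, 0], 0.0, -0.06],
  ],
)

```text
time: 17.85
tool_pos: [0.4894, -0.0984, 0.0433]
ee_rot: [-3.141, 0.006, -0.011]
wrist_force: [-6.8, 0.4, 4.3]
width: 0.0499
finger_force: 3.3
```

Request:
carry_out(
  steps=[
    [[0.0005, 0, 0], 0.0, -0.06],
    [[0.001, 0, 0], 0.0, -0.06],
    [[0.0015, 0, 0], 0.0, -0.06],
    [[0.002, 0, 0], 0.0, -0.06],
  ],
)

```text
time: 18.35
tool_pos: [0.4914, -0.0984, 0.0433]
ee_rot: [-3.141, 0.006, -0.011]
wrist_force: [-6.1, 1.7, 4.7]
width: 0.0494
finger_force: 3.3
```

Request:
carry_out(
  steps=[
    [[0.0005, 0, 0], 0.0, -0.06],
    [[0.001, 0, 0], 0.0, -0.06],
    [[0.0015, 0, 0], 0.0, -0.06],
    [[0.002, 0, 0], 0.0, -0.06],
  ],
)

```text
time: 18.85
tool_pos: [0.4934, -0.0984, 0.0433]
ee_rot: [-3.141, 0.006, -0.011]
wrist_force: [-5.8, 0.4, 4.2]
width: 0.0499
finger_force: 3.3
```

Request:
carry_out(
  steps=[
    [[0.0005, 0, 0], 0.0, -0.06],
    [[0.001, 0, 0], 0.0, -0.06],
    [[0.0015, 0, 0], 0.0, -0.06],
  ],
)

```text
time: 19.23
tool_pos: [0.4949, -0.0985, 0.0433]
ee_rot: [-3.141, 0.006, -0.012]
wrist_force: [-7.9, -0.1, 5.5]
width: 0.0499
finger_force: 3.3
```

Request:
carry_out(
  steps=[
    [[0.0005, 0, 0], 0.0, -0.06],
    [[0.001, 0, 0], 0.0, -0.06],
  ],
)

```text
time: 19.48
tool_pos: [0.4959, -0.0984, 0.0433]
ee_rot: [-3.141, 0.006, -0.011]
wrist_force: [-6.3, 0.5, 4.7]
width: 0.0499
finger_force: 3.3
```

Request:
carry_out(
  steps=[
    [[0.0005, 0, 0], 0.0, -0.06],
    [[0.001, 0, 0], 0.0, -0.06],
  ],
)

```text
time: 19.73
tool_pos: [0.4965, -0.0985, 0.0433]
ee_rot: [-3.141, 0.007, -0.012]
wrist_force: [-8.6, 0.8, 5.5]
width: 0.0499
finger_force: 4.1
```

Request:
carry_out(
  steps=[
    [[0.0005, 0, 0], 0.0, -0.06],
    [[0.001, 0, 0], 0.0, -0.06],
  ],
)

```text
time: 19.98
tool_pos: [0.4966, -0.0985, 0.0432]
ee_rot: [-3.141, 0.009, -0.011]
wrist_force: [-10.3, 0.7, 7.9]
width: 0.0497
finger_force: 5.2
```

Request:
carry_out(
  steps=[
    [[0.0005, 0, 0], 0.0, -0.06],
    [[0.001, 0, 0], 0.0, -0.06],
  ],
)

```text
time: 20.23
tool_pos: [0.4966, -0.0985, 0.0432]
ee_rot: [-3.141, 0.011, -0.011]
wrist_force: [-13.2, 0.9, 10.0]
width: 0.0497
finger_force: 6.4
```

Request:
carry_out(
  steps=[
    [[0.0005, 0, 0], 0.0, -0.06],
    [[0.001, 0, 0], 0.0, -0.06],
    [[0.0015, 0, 0], 0.0, -0.06],
  ],
)

```text
time: 20.6
tool_pos: [0.4967, -0.0985, 0.0432]
ee_rot: [-3.141, 0.015, -0.011]
wrist_force: [-15.3, -0.0, 11.7]
width: 0.0501
finger_force: 8.2
```

Request:
carry_out(
  steps=[
    [[0.0004, 0, 0], 0.0, -0.06],
    [[0.0004, 0, 0], 0.0, -0.06],
    [[0.0004, 0, 0], 0.0, -0.06],
    [[0.0004, 0, 0], 0.0, -0.06],
    [[0.0004, 0, 0], 0.0, -0.06],
  ],
)

```text
time: 21.22
tool_pos: [0.4967, -0.0985, 0.0432]
ee_rot: [-3.141, 0.015, -0.011]
wrist_force: [-16.7, 0.7, 12.8]
width: 0.0494
finger_force: 8.3
```

Pressed and held. I retreat gently, then lift.

Request:
carry_out(
  steps=[
    [[-0.002, 0, 0], 0.0, -0.06],
    [[-0.005, 0, 0], 0.0, -0.06],
    [[-0.01, 0, 0], 0.0, -0.06],
    [[-0.02, 0, 0], 0.0, -0.06],
    [[-0.035, 0, 0], 0.0, -0.06],
    [[-0.05, 0, -0.01], 0.0, -0.06],
    [[-0.06, 0, -0.06], 0.0, -0.06],
    [[-0.1, 0, -0.1], 0.0, -0.06],
    [[-0.14, 0, -0.12], 0.0, -0.06],
    [[-0.14, 0, -0.12], 0.0, -0.06],
  ],
)

```text
time: 22.48
tool_pos: [0.3626, -0.0976, 0.1657]
ee_rot: [3.139, -0.006, -0.013]
wrist_force: [0.6, -0.3, -0.5]
width: 0.0497
finger_force: 0.0
```

Run:
```python
from bench import robot
import cv2,numpy as np
s=robot.snapshot("top"); np.savez("top1.npz",**s)
a=cv2.resize(s["image"][150:240,258:392,::-1],None,fx=5.9,fy=5.9,interpolation=cv2.INTER_CUBIC)
cv2.imwrite("pics/t6.png",a)
```

```text
(no output)
```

View pics/t6.png

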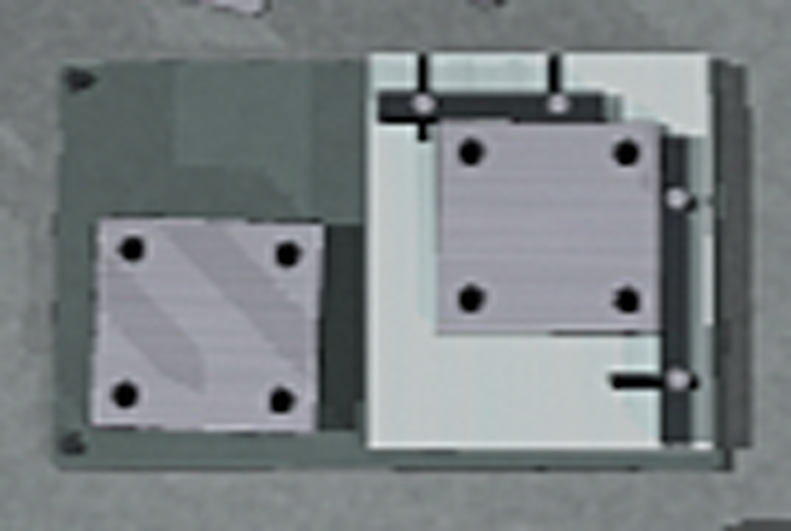

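The plate is flush and square in the corner, with its holes level at rows 152 and 299 and its edges meeting both bars at column 661 and row 122. The stack is unmoved, so I hand in.

```bash
python3 -c "
from bench import robot
print(robot.close_job())"
```

```text
the job is handed in; nothing more can be done
None
```

The job is handed in (no verdict came back): the top plate was slid onto the landing and pressed home at about 17 N wrist force against the end fence, then the back fence. The last picture, taken at about 22 s, shows it flush and square in the corner with the three lower plates where they were.

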